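# Push the gearbox shift rails home in order

## Task

Three shift rails stand part-way up out of the gearbox case, each with a different head. With the fingertips, push each one straight down until its head sits fully home on its bush: first the long bar-shaped head, then the wide round one, and last the small square one, not moving a rail before its turn. Only push: do not pull a rail up, and leave all the loose parts lying where they are.

Things in the scene. Friction and masses are not known exactly. Their poses are not given: they have to be found in the camera images.
- case: Bare aluminium gearbox case, fixed to the bench, a block 190 x 270 mm and 70 mm high with a 210 x 290 mm flange at its foot. Origin: centre of its underside; x across the short side, y along the long side. The three rails stand on its flat top in a triangle, their axes over 100 mm apart; which is in which place varies.
- bar_top (a point): A steel shift rail standing upright in a fixed dark bush; its head is a bar 64 x 16 mm. This point is the centre of the flat top face of the head (z along the rail, up, y along the bar). Head 10 mm thick; the rod below it is 14 mm thick. Home, the top face is 24 mm above the case's top face (94 mm above the bench); started it stands 15 to 21 mm higher. The bush is 14 mm high with a flange 42 mm across.
- disc_top (a point): A steel shift rail standing upright in a fixed dark bush; its head is a round disc 44 mm across. This point is the centre of the flat top face of the head (z along the rail, up). Head 10 mm thick; the rod below it is 14 mm thick. Home, the top face is 24 mm above the case's top face (94 mm above the bench); started it stands 15 to 21 mm higher. The bush is 14 mm high with a flange 42 mm across.
- square_top (a point): A steel shift rail standing upright in a fixed dark bush; its head is a 22 x 22 mm square. This point is the centre of the flat top face of the head (z along the rail, up, x and y square to its sides). Head 10 mm thick; the rod below it is 14 mm thick. Home, the top face is 24 mm above the case's top face (94 mm above the bench); started it stands 15 to 21 mm higher. The bush is 14 mm high with a flange 42 mm across.
- rail_bar (a joint): Slide of the bar-headed rail in m: 0 = drawn fully up, grows as it is pushed down, 0.024 = home, the head's underside on the bush (a hard stop). Starts at 0.003 to 0.009. No spring: stiff in its bush, it needs about 6 N plus 15 N per m/s to move and stays where it is left.
- rail_disc (a joint): Slide of the round-headed rail in m: 0 = drawn fully up, grows as it is pushed down, 0.024 = home, the head's underside on the bush (a hard stop). Starts at 0.003 to 0.009. No spring: stiff in its bush, it needs about 6 N plus 15 N per m/s to move and stays where it is left.
- rail_square (a joint): Slide of the square-headed rail in m: 0 = drawn fully up, grows as it is pushed down, 0.024 = home, the head's underside on the bush (a hard stop). Starts at 0.003 to 0.009. No spring: stiff in its bush, it needs about 6 N plus 15 N per m/s to move and stays where it is left.
- bearing: Loose steel ring, 42 mm across, 14 mm high, on top of the case among the rails; leave alone. Origin: centre of its underside.
- spool: Loose white plastic spool, 26 mm across, 30 mm high, standing on the case; leave alone. Origin: centre of its underside.
- bolt: Loose bolt standing on its 20 mm head on the case, 32 mm high; leave alone. Origin: centre of its underside.
- gear: Loose steel gear, 73 mm across, 34 mm high, on the bench beside the case; leave alone. Origin: centre of its underside.
- pinion: Loose small steel gear, 47 mm across, 26 mm high, on the bench beside the case; leave alone. Origin: centre of its underside.
- synchro: Loose brass ring, 72 mm across, 10 mm high, on the bench beside the case; leave alone. Origin: centre of its underside.
- spanner: Loose steel spanner 170 mm long lying on the bench beside the case; leave alone. Origin: middle of its length, underside.
- collar: Loose dark steel collar, 48 mm across, 22 mm high, on the bench beside the case; leave alone. Origin: centre of its underside.

How it is judged:
By the outcome, as a careful person would: the job done as asked, in the order asked, and still so for the second after the job is handed in, with the robot touching nothing.
It also fails if it takes over 43 s, if anything falls off the work surface, if the arm or the gripper's body presses on something with over 40 N, if the wrist force passes 120 N, or if a joint passes its speed limit or range.

## Robot

A 6-joint arm with a two-finger parallel gripper is mounted at the origin on the work surface. World frame = base frame: x ahead of the robot, y to its left, z up, the work surface at z = 0. Lengths are in m, angles in degrees, forces in N, time in s.
With the tool pointing down it reaches from about 0.4 to 0.825 m from the base axis. Payload 7 kg.
Tool frame: the origin (TCP) lies between the finger pads; the fingertips stand 22 mm ahead of it and the grasp point (between the pads) lies 3 mm ahead of it; z points along the fingers, y is the direction in which the jaws open and shut (so a half turn about z gives the same grasp; the last joint's range is limited). The gripper opens to 88 mm and grips with 3 to 60 N. Pads are 19 mm wide; open, the fingers measure 130 mm over their backs; the gripper's body (78 mm by 193 mm) begins 47 mm behind the grasp point.
Start: joints at [-51.159, 20.546, 0.682, 0, -70.136, -16.507], TCP at [0.256, -0.624, 0.249] pointing down, gripper open.
Joint ranges: [-176.03, 176.03], [-82.01, 121.73], [-58.28, 71.71], [-173.87, 95.51], [-174.79, -0.11], [-173.66, 173.66]. Speed limits (degrees/s): [136.94, 136.94, 172.46, 180, 180, 180].

## Interface

Orientations are given as [roll, pitch, yaw] about the fixed x, y, z axes, in that order (R = Rz(yaw) Ry(pitch) Rx(roll)).
In Python, from plant import telemetry, cams, r gives the robot as it stands.
- The arm moves only by the tool carry_out, never from a script. Its argument "commands" is one flat list of numbers, 5 for each row, row after row: the shift along the world's x, y, z as a fraction of full scale, then the turn about the world's z as a fraction of full scale, then the gripper's target within -1 to 1 (shut at 1, half-way at 0, fully open at -1). In form: [x, y, z, turn, claw, x, y, z, turn, claw, ...]. A call has 1 to 8 rows; each row shifts and turns the commanded pose from where the row before left it; what a row does not reach is not made up. Full scale, the value 1, is 0.04 m for a shift and 4 degrees for a turn. A row lasts 1/10 s, in which the tool goes at most 50 mm and 8.59 degrees, less where a joint would pass 70% of its speed; a pose out of reach is approached as far as the arm can. A call with a number of a shift or a turn outside -1 to 1 is refused whole. A call with a gripper value outside its range is refused whole. The fingers move at their own pace and stop on an object; "grip_force" is the grip in N (left out, the last holds). Time passes only in rows, so rows that do not move let the fingers close. It gives the time, the measured TCP pose, the force and the opening at its end, in the units of the state.
- telemetry.get_state(): the state, without advancing time (a new reading comes with each control period).
- cams.capture(name): name is "scene" or "top" or "wrist"; returns a dict with "frame" (420x560x3 uint8, red, green, blue), "camera_matrix" (3x3 intrinsics, pixels), "camera_from_world" (4x4, takes a point from world to camera coordinates); the wrist camera has in their place "mount" (4x4, takes a point from camera to tool coordinates, whose origin is the TCP and whose axes are the flange's). Camera axes: x right, y down, z forward; pixel columns grow to the right and rows downward; lengths in m; the calibration is good to about 2 mm. A picture is of the moment at which its call begins: read the wrist's pose just before it. There is no depth.
- r.close_job(): hands the job in, once; it reports no verdict.
The state is a dict: "time_s": time; "joints": joint angles; "qd": joint speeds; "joint_torque": joint torques, N m; "tcp_pos": TCP position; "eef_rot": TCP orientation; "contact_force": force on the tool from outside, world axes, zero at the start; "moment": the same for the moment, N m; "gripper_width": finger opening in m.
Only numpy, scipy, OpenCV 4.12 (cv2) and the standard library are available. Lean on these libraries where they do the work, as an engineer would, in place of code of your own. Each camera call takes 0.05 s, during which the arm holds its last target. There are 200 camera calls.

## Working session

There is one attempt and no reset: what is moved stays moved. The work goes in short steps, Python scripts to look and compute and a tool call to move; the robot and the scene stay as the last step left them, time stands still between calls to the robot, and variables do not carry over. Pictures are saved under pics/ and viewed, about 8 in all and at most 12, crops included, and the job is handed in when it is done.

Besides the shell and the picture viewer there is one more tool, called after "Request:" as a command line: name --argument value ..., lists and objects as JSON in quotes. carry_out: Moves the arm, as the interface text tells. Shift numbers are shares of 0.04 m and turn numbers shares of 4 degrees, none past 1 either way. Its arguments: {"type":"object","properties":{"commands":{"type":"array"},"grip_force":{"type":"number"}},"required":["commands"]}

```bash
mkdir -p pics; ls; python3 - <<'E'
from plant import telemetry, cams, r
import cv2, numpy as np
s=telemetry.get_state(); print({k:np.round(v,3).tolist() for k,v in s.items()})
np.set_printoptions(precision=4,suppress=True)
for n in("scene","top"):
    c=cams.capture(n); cv2.imwrite(f"pics/{n}0.png",c["frame"][:,:,::-1]); print(n,c["camera_matrix"],c["camera_from_world"])
E
```

```text
pics
{'time_s': 0.0, 'joints': [-51.16, 20.592, 0.631, -0.02, -70.137, -16.508], 'qd': [-0.084, -0.051, -0.014, 0.078, -0.072, 0.102], 'joint_torque': [-0.002, -58.272, 29.305, 6.997, 0.007, -0.0], 'tcp_pos': [0.256, -0.624, 0.248], 'eef_rot': [179.901, -0.01, -157.674], 'contact_force': [0.488, 0.066, 0.98], 'moment': [-0.013, 0.006, -0.008], 'gripper_width': 0.088}
scene [[390.9708   0.     287.0171]
 [  0.     390.9708 210.7475]
 [  0.       0.       1.    ]] [[ 0.6987  0.7153 -0.0139 -0.4154]
 [ 0.5805 -0.5782 -0.5734 -0.2942]
 [-0.4181  0.3926 -0.8192  1.0679]
 [ 0.      0.      0.      1.    ]]
top [[431.8185   0.     284.4227]
 [  0.     431.8185 203.4658]
 [  0.       0.       1.    ]] [[-0.0295 -0.9992 -0.0278  0.033 ]
 [-0.9965  0.0316 -0.077   0.568 ]
 [ 0.0779  0.0255 -0.9966  1.1076]
 [ 0.      0.      0.      1.    ]]
```

View pics/top0.png

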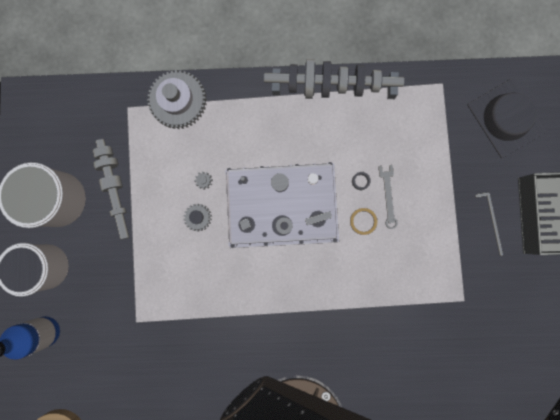

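View pics/scene0.png

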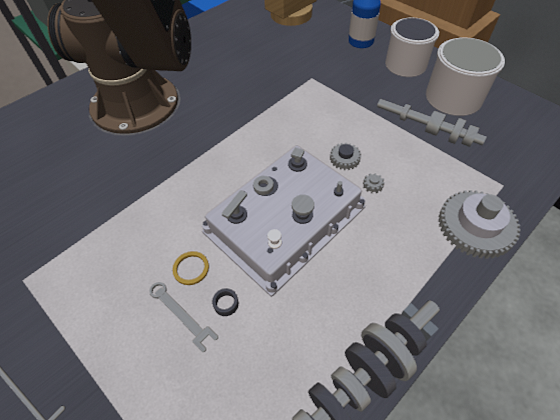

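Top view: bar at about (318,218), disc at (280,183) and square at (247,225). The bearing (283,225), spool (313,178) and bolt (243,180) lie among them. In the scene view the bar is at (234,205), the disc at (303,205) and the square at (297,155). Next I'll enlarge both views.

```bash
python3 - <<'E'
import cv2, numpy as np
a=cv2.imread("pics/top0.png")[155:255,220:345]; b=cv2.imread("pics/scene0.png")[140:265,205:345]
a=cv2.resize(a,None,fx=6,fy=6,interpolation=cv2.INTER_CUBIC); b=cv2.resize(b,None,fx=4.5,fy=4.5,interpolation=cv2.INTER_CUBIC)
f=lambda i:cv2.convertScaleAbs(i,alpha=1.5,beta=-40)
cv2.imwrite("pics/a.png",f(a)); cv2.imwrite("pics/b.png",f(b))
E
```

```text
(no output)
```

View pics/a.png

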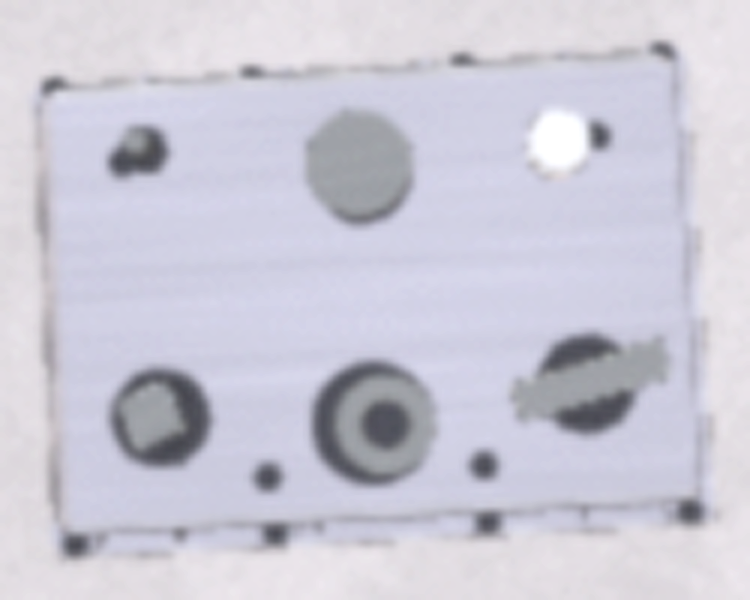

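View pics/b.png

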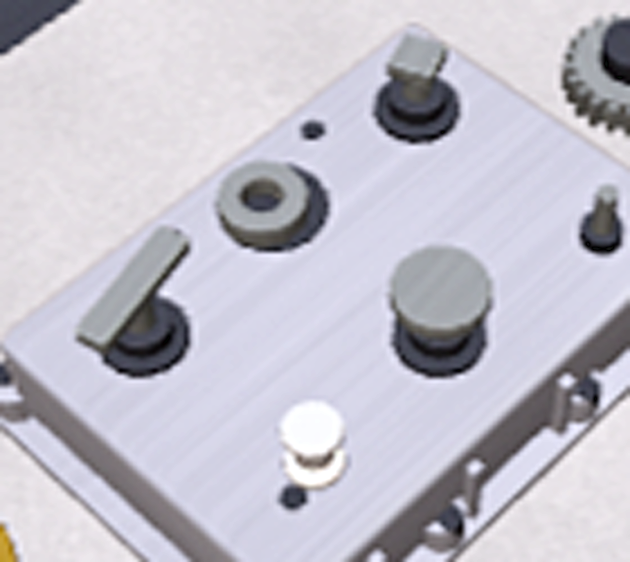

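Crops: both show the three heads clearly. Crop A (x6) centres: bar (591,380), disc (359,163), square (152,415). Crop B (x4.5) centres: bar (134,288), disc (440,290), square (418,56). I'll triangulate these.

```bash
cat > h.py <<'E'
import cv2, numpy as np
np.set_printoptions(precision=4,suppress=True)
K={"scene":(390.9708,287.0171,210.7475),"top":(431.8185,284.4227,203.4658)}
E={"scene":np.array([[.6987,.7153,-.0139,-.4154],[.5805,-.5782,-.5734,-.2942],[-.4181,.3926,-.8192,1.0679]]),
"top":np.array([[-.0295,-.9992,-.0278,.033],[-.9965,.0316,-.077,.568],[.0779,.0255,-.9966,1.1076]])}
def ray(n,u,v):
    f,cx,cy=K[n]; R=E[n][:,:3]; t=E[n][:,3]
    return -R.T@t, R.T@np.array([(u-cx)/f,(v-cy)/f,1])
def plane(n,u,v,z):
    o,d=ray(n,u,v); return o+d*(z-o[2])/d[2]
def tri(p,q):
    A=[];b=[]
    rs=[ray("top",*p),ray("scene",*q)]
    M=np.zeros((3,3));y=np.zeros(3)
    for o,d in rs:
        d=d/np.linalg.norm(d);P=np.eye(3)-np.outer(d,d);M+=P;y+=P@o
    x=np.linalg.solve(M,y)
    return x,[np.linalg.norm(np.cross(x-o,d))/np.linalg.norm(d) for o,d in rs]
A=lambda u,v:(220+u/6-.42,155+v/6-.42)
B=lambda u,v:(205+u/4.5-.39,140+v/4.5-.39)
E
python3 - <<'E'
from h import *
for n,p,q in[("bar",(591,380),(134,288)),("disc",(359,163),(440,290)),("sq",(152,415),(418,56))]:
    x,e=tri(A(*p),B(*q)); print(n,x,e, plane("top",*A(*p),.112), plane("scene",*B(*q),.112))
for n,p,z in[("barend1",(520,400),.112),("barend2",(662,358),.112),("bearing",(385,424),.084),("spool",(558,142),.1),("bolt",(152,140),.1),("caseTL",(50,90),.07),("caseTR",(672,55),.07),("caseBR",(695,505),.07),("caseBL",(62,530),.07)]:
    print(n,plane("top",*A(*p),z))
E
```

```text
bar [ 0.5244 -0.0669  0.1087] [np.float64(0.00039997934655041425), np.float64(0.0003999793465504845)] [ 0.5244 -0.0663  0.112 ] [ 0.5263 -0.0685  0.112 ]
disc [0.6149 0.0234 0.1078] [np.float64(0.0007300416258685682), np.float64(0.0007300416258686034)] [0.6148 0.0239 0.112 ] [0.6165 0.0206 0.112 ]
sq [0.5157 0.1098 0.1093] [np.float64(0.00036089164969352176), np.float64(0.0003608916496934885)] [0.5158 0.1098 0.112 ] [0.5173 0.1077 0.112 ]
barend1 [ 0.5173 -0.0378  0.112 ]
barend2 [ 0.5324 -0.095   0.112 ]
bearing [0.5102 0.0173 0.084 ]
spool [ 0.6222 -0.057   0.1   ]
bolt [0.6286 0.1087 0.1   ]
caseTL [0.6555 0.1548 0.07  ]
caseTR [ 0.6614 -0.1072  0.07  ]
caseBR [ 0.4732 -0.1096  0.07  ]
caseBL [0.4706 0.1534 0.07  ]
```

Heights (about 0.109 m), spacing and case size all agree with what was given. I'll close the fingers and go above the bar, turning about -7.5° so the jaws line up with it.

Request:
carry_out --commands '[0.2, 0.4, 0, 0, 1, 0.48, 1, 0, -1, 1, 0.48, 1, 0, -0.9, 1, 0.48, 1, 0, 0, 1, 0.48, 1, 0, 0, 1, 0.48, 1, 0, 0, 1, 0.48, 1, 0, 0, 1, 0.48, 1, 0, 0, 1]' --grip_force 10

```text
time_s: 0.9
tcp_pos: [0.3991, -0.326, 0.2486]
eef_rot: [-180.0, 0.0, -165.3]
contact_force: [1.1, -0.3, 0.3]
gripper_width: 0.0294
```

Request:
carry_out --commands '[0.48, 1, 0, 0, 1, 0.48, 1, 0, 0, 1, 0.48, 1, 0, 0, 1, 0.48, 1, 0, 0, 1, 0.48, 1, 0, 0, 1, 0.48, 0.9, 0, 0, 1, 0.2, 0.6, 0, 0, 1, 0, 0, 0, 0, 1]'

```text
time_s: 1.7
tcp_pos: [0.5226, -0.0653, 0.2482]
eef_rot: [180.0, -0.0, -165.1]
contact_force: [-0.2, -0.3, -0.3]
gripper_width: 0.0001
```

Request:
carry_out --commands '[0.05, -0.04, -0.6, 0, 1, 0, 0, -0.7, 0, 1, 0, 0, -0.7, 0, 1, 0, 0, -0.4, 0, 1, 0, 0, -0.2, 0, 1, 0, 0, 0, 0, 1]'

```text
time_s: 2.3
tcp_pos: [0.5232, -0.0701, 0.1438]
eef_rot: [180.0, -0.1, -165.3]
contact_force: [0.0, -0.0, -0.4]
gripper_width: 0.0004
```

```bash
python3 - <<'E'
from plant import telemetry, cams, r
import cv2, numpy as np
s=telemetry.get_state(); print(s["tcp_pos"],s["contact_force"])
c=cams.capture("scene")["frame"][:,:,::-1][110:270,175:345]; w=cams.capture("wrist")["frame"][:,:,::-1]
w=cv2.resize(w,(400,300)); c=cv2.resize(c,(400,376)); 
o=np.zeros((376,800,3),np.uint8); o[:,:400]=c; o[:300,400:]=w; cv2.imwrite("pics/c.png",o)
E
```

```text
[ 0.52318512 -0.07014261  0.14375404] [ 0.02814686 -0.02112363 -0.40073679]
```

View pics/c.png

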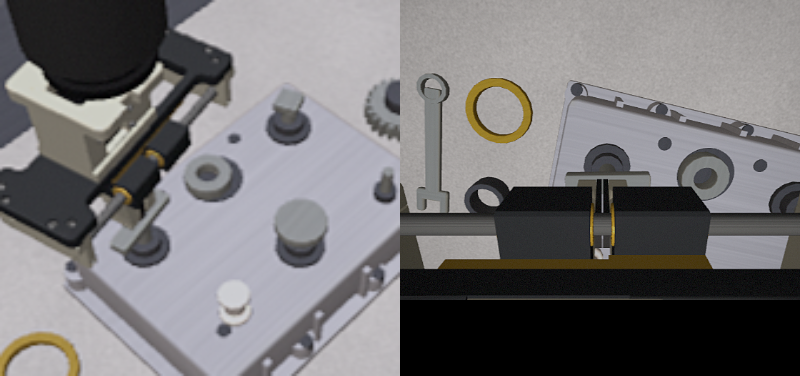

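The scene view shows the fingertips just above the middle of the bar. The wrist view shows the bar spanning x of about 566–650, with the tips at about 603, so they are centred. I'll push down gently now.

Request:
carry_out --commands '[0.02, 0.07, -0.1, 0, 1, 0, 0, -0.1, 0, 1, 0, 0, -0.1, 0, 1, 0, 0, -0.1, 0, 1, 0, 0, 0, 0, 1]'

```text
time_s: 2.9
tcp_pos: [0.525, -0.067, 0.1285]
eef_rot: [-180.0, 0.0, -165.3]
contact_force: [0.1, -0.2, -1.2]
gripper_width: 0.0006
```

Request:
carry_out --commands '[0, 0, -0.08, 0, 1, 0, 0, -0.08, 0, 1, 0, 0, 0, 0, 1]'

```text
time_s: 3.2
tcp_pos: [0.525, -0.0671, 0.1222]
eef_rot: [-180.0, 0.0, -165.3]
contact_force: [0.7, 0.5, 0.4]
gripper_width: 0.0006
```

Request:
carry_out --commands '[0, 0, -0.08, 0, 1, 0, 0, 0, 0, 1]'

```text
time_s: 3.4
tcp_pos: [0.525, -0.0671, 0.119]
eef_rot: [-180.0, 0.0, -165.3]
contact_force: [0.2, 1.1, 1.1]
gripper_width: 0.0008
```

```bash
python3 - <<'E'
from plant import telemetry, cams, r
import cv2, numpy as np
s=telemetry.get_state(); print(s["tcp_pos"],s["contact_force"])
c=cams.capture("scene")["frame"][:,:,::-1][150:240,205:325]; w=cams.capture("wrist")["frame"][:,:,::-1][200:380,180:380]
w=cv2.resize(w,(400,360)); c=cv2.resize(c,(400,300),interpolation=cv2.INTER_CUBIC); 
o=np.zeros((376,800,3),np.uint8); o[:300,:400]=c; o[:360,400:]=w; cv2.imwrite("pics/d.png",o)
E
```

```text
[ 0.52498537 -0.06713133  0.11897839] [0.17844106 1.05571065 1.05339083]
```

View pics/d.png

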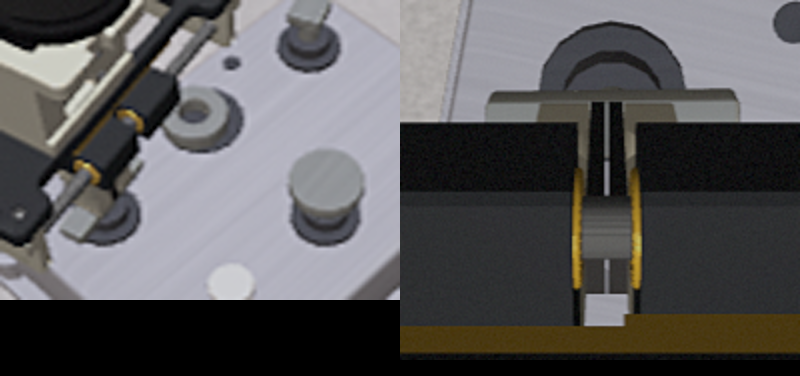

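The wrist view shows the tips on the bar's top face, around (605,105), and the bar has come down with them. It holds with little force once the motion stops. I'll keep going to the stop and watch the force.

Request:
carry_out --commands '[0, 0, -0.05, 0, 1]'

```text
time_s: 3.6
tcp_pos: [0.525, -0.0671, 0.1173]
eef_rot: [-180.0, 0.0, -165.3]
contact_force: [-1.4, 1.2, 6.5]
gripper_width: 0.0007
```

Request:
carry_out --commands '[0, 0, -0.05, 0, 1]'

```text
time_s: 3.7
tcp_pos: [0.5252, -0.0672, 0.116]
eef_rot: [-180.0, 0.0, -165.2]
contact_force: [-11.5, 6.0, 33.4]
gripper_width: 0.0005
```

The force jumped to 33 N at TCP z 0.116 (tip 0.094), which is the hard stop at home height. I'll lift straight up and go above the disc: dx +0.090, dy +0.090.

Request:
carry_out --commands '[0, 0, 0, 0, 1]'

```text
time_s: 3.8
tcp_pos: [0.5251, -0.0671, 0.1162]
eef_rot: [-180.0, 0.0, -165.2]
contact_force: [-4.7, 3.1, 14.5]
gripper_width: 0.0001
```

Request:
carry_out --commands '[0, 0, 0.3, 0, 1, 0, 0, 0.6, 0, 1, 0, 0, 0.6, 0, 1, 0.6, 0.6, 0, 0, 1, 0.8, 0.8, 0, 0, 1, 0.6, 0.6, 0, 0, 1, 0.24, 0.26, 0, 0, 1, 0, 0, 0, 0, 1]'

```text
time_s: 4.6
tcp_pos: [0.6152, 0.0244, 0.1743]
eef_rot: [-180.0, -0.1, -165.2]
contact_force: [-0.2, -0.7, -0.2]
gripper_width: 0.0004
```

Request:
carry_out --commands '[0, 0, -0.4, 0, 1, 0, 0, -0.4, 0, 1, 0, 0, -0.1, 0, 1, 0, 0, -0.1, 0, 1, 0, 0, 0, 0, 1]'

```text
time_s: 5.1
tcp_pos: [0.6142, 0.0228, 0.1351]
eef_rot: [-180.0, -0.0, -165.3]
contact_force: [0.2, -0.1, 0.1]
gripper_width: 0.0008
```

Before touching the disc, I'll check that the bar is home.

```bash
python3 - <<'E'
from plant import telemetry, cams, r
import cv2, numpy as np
c=cams.capture("scene")["frame"][:,:,::-1]; cv2.imwrite("pics/scene1.png",c)
c=c[140:240,205:325]
c=cv2.resize(c,None,fx=6,fy=6,interpolation=cv2.INTER_CUBIC); cv2.imwrite("pics/e.png",cv2.convertScaleAbs(c,alpha=1.5,beta=-40))
E
```

```text
(no output)
```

View pics/e.png

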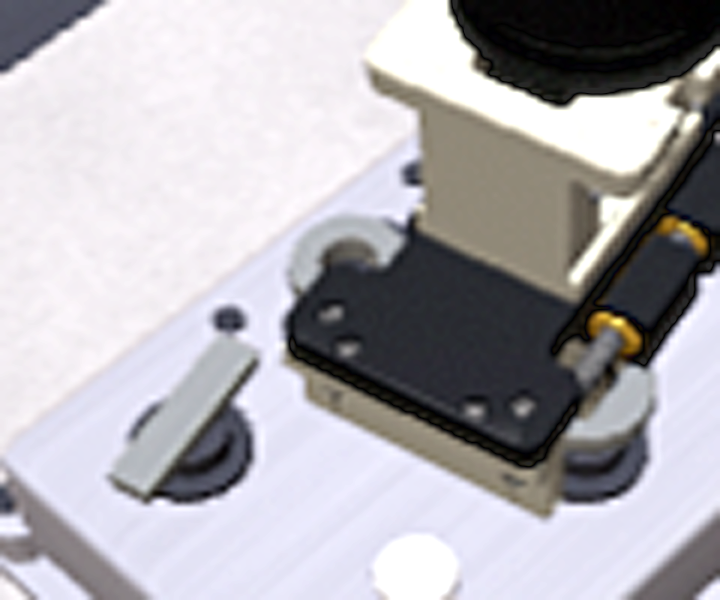

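The bar's centre went from row 204.0 to about 208.7 in the full frame, which is about 15–18 mm down, so it is home and seated on its bush. The disc and spool are untouched. Now I'll push the disc the same way, from TCP z 0.135.

Request:
carry_out --commands '[0, 0, -0.08, 0, 1, 0, 0, -0.08, 0, 1, 0, 0, -0.08, 0, 1, 0, 0, -0.08, 0, 1, 0, 0, -0.06, 0, 1, 0, 0, 0, 0, 1]'

```text
time_s: 5.75
tcp_pos: [0.615, 0.0233, 0.1204]
eef_rot: [-180.0, 0.1, -165.2]
contact_force: [1.3, -0.5, 3.6]
gripper_width: 0.0006
```

Request:
carry_out --commands '[0, 0, -0.05, 0, 1]'

```text
time_s: 5.85
tcp_pos: [0.615, 0.0233, 0.1187]
eef_rot: [-180.0, 0.1, -165.2]
contact_force: [-0.9, -0.1, 6.3]
gripper_width: 0.0009
```

Request:
carry_out --commands '[0, 0, -0.05, 0, 1]'

```text
time_s: 5.95
tcp_pos: [0.615, 0.0233, 0.1167]
eef_rot: [-180.0, 0.1, -165.2]
contact_force: [-0.7, 0.4, 6.3]
gripper_width: 0.0005
```

Request:
carry_out --commands '[0, 0, -0.04, 0, 1]'

```text
time_s: 6.05
tcp_pos: [0.6151, 0.0233, 0.1162]
eef_rot: [-180.0, 0.1, -165.2]
contact_force: [-8.8, 1.7, 25.0]
gripper_width: 0.0007
```

The disc hit its stop: 25 N at z 0.116. Lifting and moving above the square: dx -0.099, dy +0.0865.

Request:
carry_out --commands '[0, 0, 0, 0, 1, 0, 0, 0.3, 0, 1, 0, 0, 0.6, 0, 1, 0, 0, 0.6, 0, 1, -0.7, 0.6, 0, 0, 1, -0.8, 0.7, 0, 0, 1, -0.7, 0.6, 0, 0, 1, -0.28, 0.26, 0, 0, 1]'

```text
time_s: 6.85
tcp_pos: [0.5132, 0.1108, 0.1747]
eef_rot: [180.0, 0.0, -165.2]
contact_force: [-0.5, -0.1, 0.2]
gripper_width: 0.0003
```

Request:
carry_out --commands '[0, 0, 0, 0, 1, 0, 0, -0.4, 0, 1, 0, 0, -0.3, 0, 1, 0, 0, -0.1, 0, 1, 0, 0, 0, 0, 1]'

```text
time_s: 7.35
tcp_pos: [0.5152, 0.109, 0.1412]
eef_rot: [-180.0, -0.1, -165.3]
contact_force: [0.7, -0.5, 0.5]
gripper_width: 0.0007
```

```bash
python3 - <<'E'
from plant import telemetry, cams, r
import cv2, numpy as np
print(telemetry.get_state()["tcp_pos"])
c=cams.capture("scene")["frame"][:,:,::-1][130:240,205:345]; w=cams.capture("wrist")["frame"][:,:,::-1][200:380,180:380]
w=cv2.resize(w,(400,360)); c=cv2.resize(c,(400,314),interpolation=cv2.INTER_CUBIC)
o=np.zeros((376,800,3),np.uint8); o[:314,:400]=c; o[:360,400:]=w; cv2.imwrite("pics/f.png",o)
E
```

```text
[0.515239   0.10897635 0.1412357 ]
```

View pics/f.png

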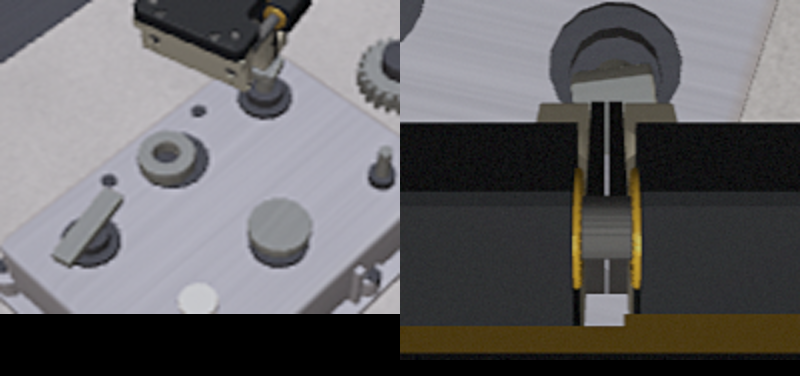

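The disc now sits low on its bush. The tips are over the square (wrist view: square x of about 570–655, tips at about 607). Pushing now.

Request:
carry_out --commands '[0, 0, -0.1, 0, 1, 0, 0, -0.08, 0, 1, 0, 0, -0.08, 0, 1, 0, 0, -0.08, 0, 1, 0, 0, -0.08, 0, 1, 0, 0, -0.08, 0, 1, 0, 0, 0, 0, 1]'

```text
time_s: 8.15
tcp_pos: [0.5153, 0.1097, 0.1222]
eef_rot: [-180.0, 0.0, -165.3]
contact_force: [0.8, -0.8, 0.8]
gripper_width: 0.0002
```

Request:
carry_out --commands '[0, 0, -0.05, 0, 1]'

```text
time_s: 8.25
tcp_pos: [0.5153, 0.1097, 0.1206]
eef_rot: [-180.0, 0.0, -165.3]
contact_force: [-1.9, 0.3, 5.7]
gripper_width: 0.0007
```

Request:
carry_out --commands '[0, 0, -0.04, 0, 1]'

```text
time_s: 8.35
tcp_pos: [0.5153, 0.1097, 0.1189]
eef_rot: [-180.0, 0.0, -165.3]
contact_force: [-2.3, 0.2, 6.0]
gripper_width: 0.0006
```

Request:
carry_out --commands '[0, 0, -0.05, 0, 1]'

```text
time_s: 8.45
tcp_pos: [0.5153, 0.1097, 0.117]
eef_rot: [-180.0, 0.0, -165.3]
contact_force: [-2.8, -0.6, 6.2]
gripper_width: 0.0006
```

Request:
carry_out --commands '[0, 0, -0.05, 0, 1]'

```text
time_s: 8.55
tcp_pos: [0.5155, 0.1097, 0.116]
eef_rot: [-180.0, 0.0, -165.2]
contact_force: [-12.5, 1.1, 34.6]
gripper_width: 0.0005
```

The square hit its stop: 35 N at z 0.116. I'll lift and back away to clear the view (up, then toward -y).

Request:
carry_out --commands '[0, 0, 0, 0, 1, 0, 0, 0.3, 0, 1, 0, 0, 0.7, 0, 1, 0, 0, 1, 0, 1, 0, 0, 1, 0, 1, 0, -0.8, 0.3, 0, 1, 0, -1, 0, 0, 1, 0, -1, 0, 0, 1]'

```text
time_s: 9.35
tcp_pos: [0.5154, -0.0031, 0.2476]
eef_rot: [180.0, 0.1, -165.2]
contact_force: [0.2, -1.4, -0.6]
gripper_width: 0.0006
```

Request:
carry_out --commands '[-0.2, -1, 0, 0, 1, -0.2, -1, 0, 0, 1, -0.2, -1, 0, 0, 1, -0.2, -1, 0, 0, 1, -0.2, -1, 0, 0, 1, -0.2, -1, 0, 0, 1, 0, -0.5, 0, 0, 1, 0, 0, 0, 0, 1]'

```text
time_s: 10.15
tcp_pos: [0.4668, -0.2646, 0.2464]
eef_rot: [-180.0, -0.0, -165.4]
contact_force: [-0.4, 0.8, -0.0]
gripper_width: 0.0006
```

```bash
python3 - <<'E'
from plant import telemetry, cams, r
import cv2, numpy as np
s=telemetry.get_state(); print(s["tcp_pos"],s["contact_force"],s["time_s"])
f=lambda i:cv2.convertScaleAbs(i,alpha=1.5,beta=-40)
b=cams.capture("scene")["frame"][:,:,::-1][140:265,205:345]; a=cams.capture("top")["frame"][:,:,::-1][155:255,220:345]
a=cv2.resize(a,(400,320),interpolation=cv2.INTER_CUBIC); b=cv2.resize(b,(400,357),interpolation=cv2.INTER_CUBIC)
o=np.zeros((376,800,3),np.uint8); o[:357,:400]=b; o[:320,400:]=a; cv2.imwrite("pics/g.png",f(o))
E
```

```text
[ 0.46675319 -0.26462599  0.24641519] [-0.4264652   0.76050738 -0.00903863] 10.15
```

View pics/g.png

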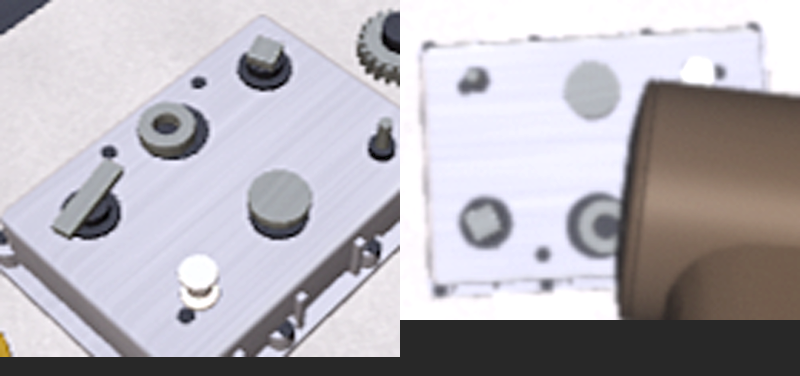

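All three heads are down on their bushes, at scene-crop positions bar (89,200), disc (280,198) and square (265,49). The bearing, spool and bolt have not moved. I'll check the heights numerically, then hand in.

```bash
python3 - <<'E'
from h import *
s=400/140
for n,p,X in[("bar",(89,200),(.525,-.067)),("disc",(280,198),(.615,.0234)),("sq",(265,49),(.5155,.1098))]:
    for z in(.094,.109):
        c=E["scene"]@np.array([*X,z,1]); f,cx,cy=K["scene"]
        print(n,z,"pred",f*c[0]/c[2]+cx,f*c[1]/c[2]+cy,"seen",205+p[0]/s-.3,140+p[1]/s-.3)
from plant import r
print(r.close_job())
E
```

```text
bar 0.094 pred 235.69098769876337 208.33494572334698 seen 235.85 209.7
bar 0.109 pred 234.71908241245745 203.7056021056072 seen 235.85 209.7
disc 0.094 pred 302.66324590351604 208.3152260855292 seen 302.7 209.0
disc 0.109 pred 302.8148103029478 203.6720051087688 seen 302.7 209.0
sq 0.094 pred 297.5324421715801 157.08536756518146 seen 297.45 156.85
sq 0.109 pred 297.5916037340936 152.096259017288 seen 297.45 156.85
the job is handed in; nothing more can be done
None
```

I pushed all three rails home with the closed fingertips in the order asked: bar, then disc, then square. The job was handed in at about 10 s on the robot's clock, with the arm clear.

- **Force:** each rail ended on its hard stop with the fingertips at the 94 mm home height. The readings there were 33 N for the bar, 25 N for the disc and 35 N for the square, against about 6 N while sliding.
- **Height:** in the final scene picture the heads were within about 1.4 pixels of where home height should put them. A head 15 mm higher would have been 5 pixels off. The bar was the least exact, reading slightly low, which is within how well I can pick its centre.
- **Loose parts:** the bearing, spool and bolt looked unmoved in the final scene picture. In the last top view the arm hid the bar, part of the bearing and part of the spool. I did not check the parts on the bench again at the end, but the arm never went down near them.

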